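# Bolt the chest shut past its spring catch

## Robot

A 6-joint arm with a two-finger parallel gripper is mounted at the origin on a cart in front of the work surface, level with it; the furniture and walls round the work are solid. World frame = base frame: x ahead of the robot, y to its left, z up, the work surface at z = 0. Lengths are in mm, angles in rad, forces in N, time in s.
With the tool pointing down it reaches from about 275 to 1000 mm from the base axis. Payload 8.4 kg.
Tool frame: the origin (TCP) lies on the centre line of the jaws, within the pads' length; the fingertips stand r.tip_reach ahead of it and the grasp point (between the pads) lies 11 mm behind it (r.tip_reach is the distance from the TCP to the fingertips, in mm); z points along the fingers, y is the line along which they close (so a half turn about z gives the same grasp; the last joint's range is limited). The gripper opens to 85 mm and grips with 20 to 120 N. Pads are 22 mm wide; open, the fingers measure 114 mm over their backs; the gripper's body (76 mm by 85 mm) begins 54 mm behind the grasp point. The pads swing forward as they close: fully open they stand 13 mm farther back than shut.
Start: joints at [1.144, 0.353, 1.633, -0, 1.155, -0.002], TCP at [257.585, 569.454, 215.081] pointing down, gripper open.
Joint ranges: [-2.63, 2.63], [-0.92, 2.1], [0.06, 2.66], [-1.3, 4.44], [0, 2.69], [-3.02, 3.02]. Speed limits (rad/s): [2.22, 2.22, 2.79, 3.14, 3.14, 3.14].

## Interface

Orientations are given as [roll, pitch, yaw] about the fixed x, y, z axes, in that order (R = Rz(yaw) Ry(pitch) Rx(roll)).
In Python, from rig import r gives the robot as it stands.
- The arm moves only by the tool carry_out, never from a script. Its argument "targets" is a list of rows, each an object with "dp": the shift along the tool's x, y, z in mm, a list of three; "yaw": the turn about the tool's z in degrees. A call has 1 to 12 rows; each row is the pose to reach, as a shift and turn from the pose commanded when the call began, along the tool's axes at that moment; what a row does not reach only later rows make up. A row lasts 1/8 s, in which the tool goes at most 62.5 mm and 10.7 degrees, less where a joint would pass 70% of its speed; a pose out of reach is approached as far as the arm can. A call with a gripper value outside its range is refused whole. "fingers" is the opening, from -1 (shut) to 1 (fully open), so that 0 is half open, set as the call begins (left out, the last holds). The fingers move at their own pace and stop on an object; "grip_force" is the grip in N (left out, the last holds). Time passes only in rows, so rows that repeat a pose let the fingers close. It gives the time, the measured TCP pose, the force, the opening and the grip force at its end, in the units of the state.
- r.sense(): the state, without advancing time (a new reading comes with each control period).
- r.grab_frame(name): name is "scene" or "top" or "wrist"; returns the picture (400x640x3 uint8, red, green, blue); there is no depth.
- r.get_calibration(name): a dict with "fx", "fy", "cx", "cy" (pixels), "dist_coeffs" ([k1, k2, p1, p2, k3] as OpenCV has them; the pictures are not rectified), "rvec" (rotation vector, rad) and "tvec" (3), from world to camera coordinates, as OpenCV has them. Camera axes: x right, y down, z forward; pixel columns grow to the right and rows downward; lengths in mm; the calibration is good to about 2 mm. A picture is of the moment at which its call begins: read the wrist's pose just before it. get_calibration takes no time and is no camera call; for the wrist camera it gives the pose at the moment of the call.
- r.sign_off(): hands the job in; it is judged then, once.
The state is a dict: "clock": time; "qpos": joint angles; "qvel": joint speeds; "joint_efforts": joint torques, N m; "eef_pos": TCP position; "tcp_rot": TCP orientation; "contact_force": force on the tool from outside, world axes, zero at the start; "wrist_torque": the same for the moment, N m; "opening": opening from 0.0 (shut) to 1.0 (fully open); "grasp_force": force on a finger pad.
Only numpy, scipy, OpenCV 4.12 (cv2) and the standard library are available. Lean on these libraries where they do the work, as an engineer would, in place of code of your own. Each camera call takes 0.05 s, during which the arm holds its last target. There are 200 camera calls.

## Task

Bolt the small wooden chest shut: with one fingertip press its spring catch plate down and keep it down while the other finger pushes the bolt's upright tab forward until the bolt is fully home in its keeper, and only then let the catch spring back up behind it. Only press and push, do not pinch or lift anything; leave everything else where it stands, and finish with the hand clear.

Things in the scene. Friction and masses are not known exactly. Their poses are not given: they have to be found in the camera images.
- chest: Small closed wooden chest, fixed, 170 (its x) x 125 (its y) x 60 mm high; place and turn vary. Origin: centre of its underside, z up. On its lid, two plain steel fittings run along chest x: the bolt on the line y = -25 mm, the spring catch on y = +27 mm. The bolt goes home towards chest +x. On the bolt line behind the tab nothing rises above z = 78 mm.
- keeper (a point): Centre of the top of the keeper, the staple loop on the chest's rim that the bolt's nose enters: chest x = 67, y = -25, z = 78 mm. A like guide loop, as high, stands at x = 36 mm. (Elsewhere on the surface, to the right of the chest and along the back: two fixed mugs, a kettle and jars, all under 0.35 m high; pass over them.)
- bolt (a joint): Bolt's travel along chest +x, m: 0 drawn back (start), 0.036 fully home at its stop. About 2 N of friction; stays where left. The catch's tongue blocks its teeth unless the catch is pressed at least 5.5 mm: at the start (2 mm of play), half way, and when home (the tongue can rise behind it once past 0.033).
- bolt_tab: Upright steel tab by which the bolt is pushed: 12 mm along chest x, 24 mm along chest y, from z = 74 to 110 mm. Origin: centre of its top, axes as the chest's; at the start at chest x = -20, y = -25, z = 110 mm. Its rear face, the one to push, is 6 mm behind the origin (-x). It moves with the bolt.
- catch (a joint): Depth to which the catch plate is pressed, m: 0 up (start; it springs back when let go), 0.009 fully down at its stop. The spring takes about 2 N to start and 6.5 N fully down.
- catch_plate: Flat steel plate of the spring catch, 80 mm along chest x, 24 mm along y, 5 mm thick, left of the bolt (+y), 52 mm between their lines. Origin: centre of its upper face, axes as the chest's; at the start at chest x = -20, y = 27, z = 93 mm (84 mm fully down). It goes straight down wherever it is pressed; a fingertip can slide along it.
- roll_on: Loose small dark roll-on bottle, 29 mm across, 78 mm high, standing before the chest; origin under its centre. Leave alone.
- vial: Loose open amber vial, 29 mm across, 66 mm high, standing to the right of the chest; origin under its centre. Leave alone.
- tape_roll: Loose roll of tape lying flat, 62 mm across, 18 mm high; origin under its centre. Leave alone.
- plum: Loose plum, 42 mm across; origin at its underside. Leave alone.
- beaker: Loose small clear beaker, 60 mm across, 66 mm high; origin under its centre. Leave alone.
- dropper: Loose dropper bottle, 33 mm across, 112 mm high, at the back; origin under its centre. Leave alone.

How it is judged:
By the outcome, as a careful person would: the job done as asked, in the order asked, and still so for the second after the job is handed in, with the robot touching nothing.
It also fails if it takes over 48 s, if anything falls off the work surface, if the arm or the gripper's body presses on something with over 40 N, if the wrist force passes 120 N, or if a joint passes its speed limit or range.

## Working session

There is one attempt and no reset: what is moved stays moved. The work goes in short steps, Python scripts to look and compute and a tool call to move; the robot and the scene stay as the last step left them, time stands still between calls to the robot, and variables do not carry over. Pictures are saved under pics/ and viewed, at most 10 in all, crops included, and the job is handed in when it is done.

Besides the shell and the picture viewer there is one more tool, called as a command line: name --argument value ..., lists and objects as JSON in quotes. carry_out: Moves the arm, as the interface text tells. Its arguments: {"type":"object","properties":{"targets":{"type":"array","items":{"type":"object","properties":{"dp":{"type":"array","items":{"type":"number"}},"yaw":{"type":"number"}}}},"fingers":{"type":"number"},"grip_force":{"type":"number"}},"required":["targets"]}

```bash
mkdir -p pics; ls; python3 - <<'E'
from rig import r
import cv2
s=r.sense();print(s,r.tip_reach)
for n in("scene","top"):
    cv2.imwrite(f"pics/{n}0.png",r.grab_frame(n)[:,:,::-1])
    print(n,r.get_calibration(n))
E
```

```text
pics
{'clock': 0.0, 'qpos': array([ 1.14361533e+00,  3.53641489e-01,  1.63415569e+00, -7.50205989e-06,
        1.15521989e+00, -2.42258587e-03]), 'qvel': array([-2.40546310e-03, -6.46656512e-05, -1.61444557e-03,  1.06251580e-03,
       -1.61519775e-03, -6.21761057e-04]), 'joint_efforts': array([ 2.22504059e-03, -6.05235100e+01, -3.42072093e+01,  9.37072696e-05,
        8.99465871e-03,  4.67767427e-05]), 'eef_pos': array([257.36319783, 568.9826931 , 214.35664641]), 'tcp_rot': array([-3.14016823e+00,  3.40841046e-06,  2.71683728e+00]), 'contact_force': array([-0.51010149, -0.59039735, -0.10038821]), 'wrist_torque': array([-0.02501502,  0.01992702,  0.00750443]), 'grasp_force': 0.0, 'opening': 0.9975800654059971} 8.0
scene {'fx': 378.4005215857682, 'fy': 378.4005215857682, 'cx': 323.3779772870434, 'cy': 203.0825117553989, 'dist_coeffs': array([0.03098674, 0.        , 0.        , 0.        , 0.        ]), 'rvec': array([ 2.00652633, -0.99597322,  0.48472793]), 'tvec': array([-327.35472552,  313.9694166 ,  710.21033645])}
top {'fx': 471.93714723123276, 'fy': 471.93714723123276, 'cx': 326.3422082958954, 'cy': 195.145837617762, 'dist_coeffs': array([-0.05421919,  0.        ,  0.        ,  0.        ,  0.        ]), 'rvec': array([ 2.19532584, -2.18844605,  0.06206561]), 'tvec': array([   2.68662302,  528.58875362, 1599.88351298])}
```

View pics/scene0.png

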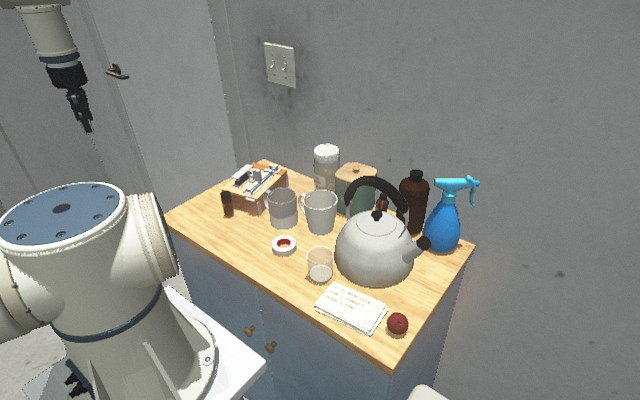

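View pics/top0.png

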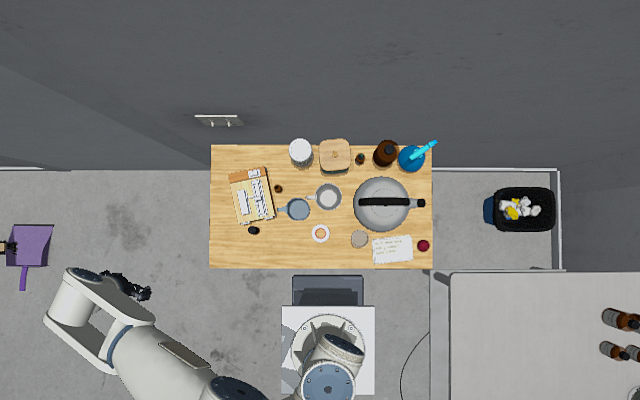

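The scene shows the chest at about (255,185) with the roll-on before it at (227,203). The top view shows it at (253,195), long side roughly along world x. I'll zoom in for detail.

```bash
python3 - <<'E'
import cv2,numpy as np
t=cv2.imread("pics/top0.png")[155:245,215:310];s=cv2.imread("pics/scene0.png")[150:225,205:305]
a=cv2.resize(t,None,fx=6,fy=6,interpolation=cv2.INTER_CUBIC);cv2.imwrite("pics/tz.png",a)
from rig import r
C=r.get_calibration("top")
R=cv2.Rodrigues(C["rvec"])[0];K=np.array([[C["fx"],0,C["cx"]],[0,C["fy"],C["cy"]],[0,0,1]])
u=cv2.undistortPoints(np.array([[[253.,195]],[[300,209]]]),K,C["dist_coeffs"])[:,0]
o=-R.T@C["tvec"];print(o)
for p in u:
    d=R.T@np.r_[p,1];print(o+d*(75-o[2])/d[2])
c=r.get_calibration("wrist");print(c)
Rw=cv2.Rodrigues(c["rvec"])[0];from scipy.spatial.transform import Rotation as Q
s=r.sense();Rt=Q.from_euler("xyz",s["tcp_rot"]).as_matrix();print(Rt.T@(-Rw.T@c["tvec"]-s["eef_pos"]),Rt.T@Rw.T)
E
```

```text
[ 435.88778575    2.89729586 1627.58532415]
[524.8664349  246.32209745  75.        ]
[479.20613174  90.82727374  75.        ]
{'fx': 359.4150887637017, 'fy': 359.4150887637017, 'cx': 317.3614382693726, 'cy': 199.48381036874838, 'dist_coeffs': array([-0.05777239,  0.        ,  0.        ,  0.        ,  0.        ]), 'rvec': array([-2.41217655, -1.55536752, -0.23974882]), 'tvec': array([-623.8878003 ,  -38.80893773,  381.42552817])}
[  78.70745221    0.16464198 -159.11696647] [[-9.53678912e-04 -9.52386726e-01 -3.04891153e-01]
 [ 9.99998811e-01 -5.38802995e-04 -1.44487288e-03]
 [ 1.21180148e-03 -3.04892169e-01  9.52386107e-01]]
```

View pics/tz.png

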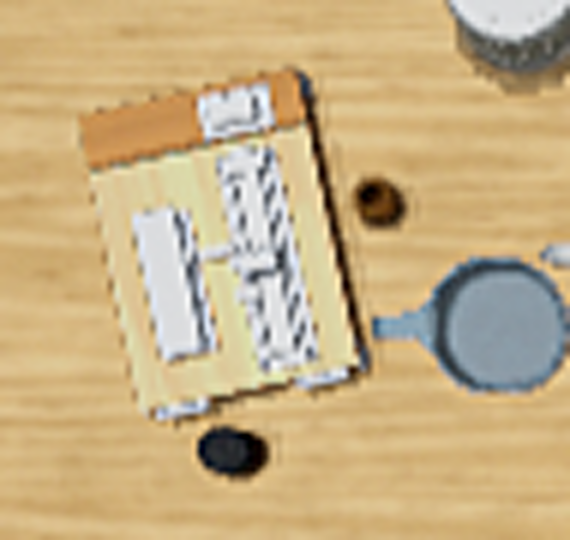

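The catch plate is the plain white bar on the left and the bolt the strip on the right. The keeper is at the top, so chest +x is about world +x turned roughly +14°. Next I'll go to a hover for a wrist view, with the camera on the chest's -x side.

```bash
cat > h.py <<'E'
import numpy as np,cv2
from rig import r
from scipy.spatial.transform import Rotation as Q
def state():
    s=r.sense();return s,Q.from_euler("xyz",s["tcp_rot"]).as_matrix()
def rel(p,yaw_deg):
    s,R=state();d=R.T@(np.array(p,float)-s["eef_pos"])
    t=-(yaw_deg-np.degrees(s["tcp_rot"][2]));t=(t+180)%360-180
    print("dp",d.round(1),"yaw",round(t,2))
def cal(n):
    C=r.get_calibration(n);return C,cv2.Rodrigues(C["rvec"])[0],np.array([[C["fx"],0,C["cx"]],[0,C["fy"],C["cy"]],[0,0,1]])
def ray(n,px,z,c=None):
    C,R,K=c or cal(n);u=cv2.undistortPoints(np.array(px,float).reshape(-1,1,2),K,C["dist_coeffs"])[:,0]
    o=-R.T@C["tvec"];d=np.c_[u,np.ones(len(u))]@R
    return o+d*((z-o[2])/d[:,2])[:,None]
def proj(n,P,c=None):
    C,R,K=c or cal(n);return cv2.projectPoints(np.array(P,float),C["rvec"],C["tvec"],K,C["dist_coeffs"])[0][:,0]
E
python3 -c "
from h import *
rel([480,235,260],194)"
```

```text
dp [-340.5 -212.6  -45.3] yaw -38.34
```

carry_out --targets '[{"dp":[-20,-12,-20],"yaw":-4},{"dp":[-60,-36,-40],"yaw":-9},{"dp":[-105,-65,-45],"yaw":-14},{"dp":[-150,-94,-45],"yaw":-19},{"dp":[-195,-122,-45],"yaw":-24},{"dp":[-240,-150,-45],"yaw":-29},{"dp":[-285,-178,-45],"yaw":-34},{"dp":[-320,-200,-45],"yaw":-37},{"dp":[-340,-212,-45],"yaw":-38},{"dp":[-340,-212,-45],"yaw":-38},{"dp":[-340,-212,-45],"yaw":-38}]' --fingers 0.06

```text
clock: 1.48
eef_pos: [479.5, 236.6, 259.9]
tcp_rot: [3.141, -0.001, -2.904]
contact_force: [0.3, 1.0, -0.1]
opening: 0.531
grasp_force: 0.0
```

```bash
python3 - <<'E'
from h import *
import pickle
s,_=state();c=cal("wrist");im=r.grab_frame("wrist");pickle.dump(c,open("c1.pkl","wb"))
cv2.imwrite("pics/w1.png",im[:,:,::-1]);print(s["eef_pos"],s["tcp_rot"],s["opening"],s["contact_force"],s["qvel"].round(3),r.tip_reach)
E
```

```text
[479.54774851 236.56472813 259.87167612] [ 3.14131028e+00 -5.76266951e-04 -2.90370581e+00] 0.5307273781324031 [ 0.25370408  0.97743401 -0.05723827] [ 0.015 -0.002  0.002 -0.003 -0.    -0.004] 8.0
```

View pics/w1.png

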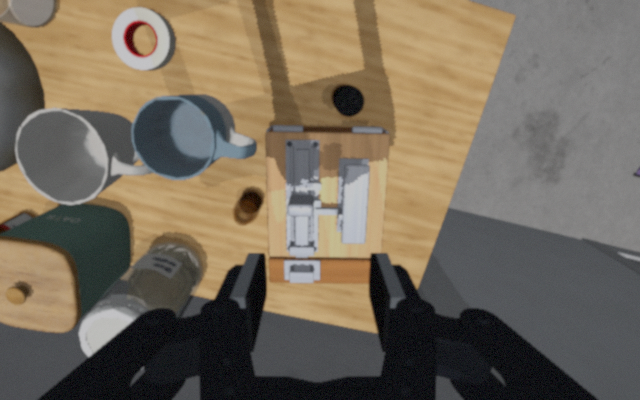

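The wrist view shows the chest nearly square to the picture: plate (342–369, 158–243), bolt tab near (302,198), keeper (302,270). I'll crop in for exact corners.

```bash
python3 - <<'E'
import cv2
a=cv2.imread("pics/w1.png")[120:270,260:395];cv2.imwrite("pics/w1z.png",cv2.resize(a,None,fx=4,fy=4,interpolation=cv2.INTER_CUBIC))
E
```

```text
(no output)
```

View pics/w1z.png

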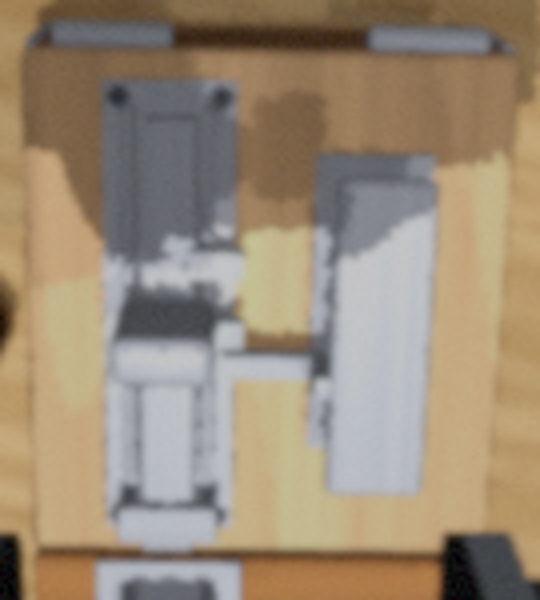

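```bash
python3 - <<'E'
from h import *
import pickle
c=pickle.load(open("c1.pkl","rb"))
def f(L):return np.array(L,float)/4+[260,120]-.4
A=ray("wrist",f([[343,182],[437,182],[421,493],[328,493]]),93,c)
B=ray("wrist",f([[113,341],[212,341],[210,382],[113,382]]),110,c)
H=ray("wrist",f([[28,48],[516,48],[485,548],[40,548]]),60,c)
print(A.round(1),B.round(1),H.round(1))
for M in(A,B,H):
    print("c",M.mean(0).round(1),"L",np.linalg.norm(M[2:].mean(0)-M[:2].mean(0)),np.linalg.norm(M[0]-M[1]))
v=A[2:].mean(0)-A[:2].mean(0);ya=np.arctan2(v[1],v[0]);d=A.mean(0)-B.mean(0)
print("yaw plate",np.degrees(ya),"via tab-plate",np.degrees(np.arctan2(-d[0],d[1])),np.linalg.norm(d[:2]))
s,_=state();print(np.degrees(s["tcp_rot"][2])%360-180)
E
```

```text
[[465.7 260.   93. ]
 [460.6 281.1  93. ]
 [537.1 299.   93. ]
 [542.4 276.6  93. ]] [[510.2 216.6 110. ]
 [505.  238.4 110. ]
 [514.7 240.3 110. ]
 [519.9 218.7 110. ]] [[457.6 179.6  60. ]
 [429.1 297.2  60. ]
 [562.5 329.   60. ]
 [591.4 209.3  60. ]]
c [501.5 279.2  93. ] L 78.50175978962119 21.76108685106056
c [512.5 228.5 110. ] L 9.9004763708447 22.450978831954888
c [510.2 253.8  60. ] L 137.09064596327417 121.07149563556546
yaw plate 12.700992633022459 via tab-plate 12.231030318455621 51.883039661489505
13.675510769328383
```

```bash
python3 -c "
from h import *
rel([483.5,248.5,130],193)"
```

```text
dp [ -6.8  10.4 129.9] yaw 0.68
```

carry_out --targets '[{"dp":[-7,10.4,20],"yaw":0.7},{"dp":[-7,10.4,60],"yaw":0.7},{"dp":[-7,10.4,100],"yaw":0.7},{"dp":[-7,10.4,120],"yaw":0.7},{"dp":[-7,10.4,130],"yaw":0.7},{"dp":[-7,10.4,130],"yaw":0.7},{"dp":[-7,10.4,130],"yaw":0.7}]'

```text
clock: 2.4
eef_pos: [484.9, 248.5, 131.1]
tcp_rot: [3.141, 0.002, -2.915]
contact_force: [-0.7, -1.2, -0.5]
opening: 0.529
grasp_force: 0.0
```

```bash
python3 - <<'E'
from h import *
import pickle
s,_=state();c=cal("wrist");im=r.grab_frame("wrist");pickle.dump(c,open("c2.pkl","wb"))
a=im[150:400,190:460,::-1];cv2.imwrite("pics/w2.png",cv2.resize(a,None,fx=2.4,fy=2.4,interpolation=cv2.INTER_CUBIC));print(s["eef_pos"],np.degrees(s["tcp_rot"]),s["opening"],s["contact_force"])
rel([483.5,248.5,130],193)
E
```

```text
[484.8591722  248.48490871 131.08174779] [ 1.79977545e+02  8.65166640e-02 -1.67022409e+02] 0.5294104753879046 [-0.65696809 -1.16761289 -0.45811289]
dp [1.4 0.4 1.1] yaw -0.03
```

View pics/w2.png

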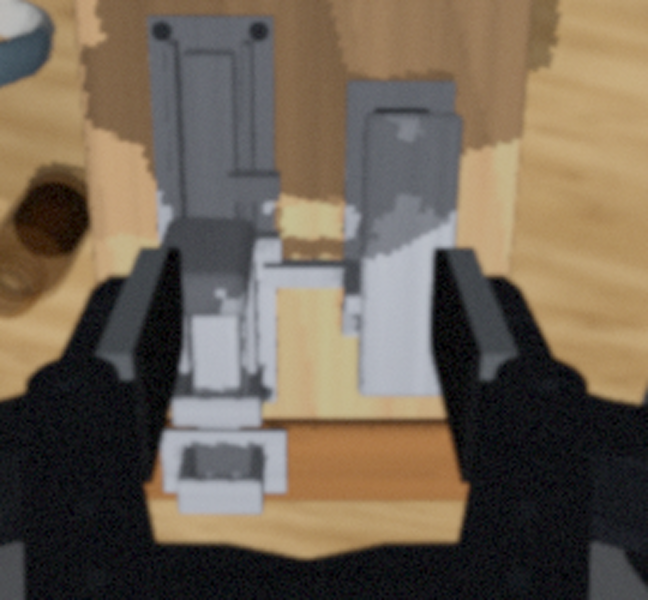

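```bash
python3 - <<'E'
from h import *
import pickle
c=pickle.load(open("c2.pkl","rb"));s,R=state()
px=np.array([[181,250],[146,250],[436,250],[476,250],[130,352],[487,352]])/2.4+[190,150]
for z in(123,129):
  P=ray("wrist",px,z,c);print(((P-s["eef_pos"])@R).round(1))
A=ray("wrist",np.array([[365,114],[461,118],[440,394],[360,394]])/2.4+[190,150],93,c);A2=ray("wrist",np.array([[175,285],[245,285]])/2.4+[190,150],110,c)
print(((A-s["eef_pos"])@R).round(1),((A2-s["eef_pos"])@R).round(1))
e=np.array([np.cos(np.radians(13)),np.sin(np.radians(13)),0]);n=np.array([-e[1],e[0],0])
t=np.array([512.5,228.5,0]);q=np.array([501.5,279.2,0])
for w in(t,q):print("rel chest",(s["eef_pos"]-w)@e,(s["eef_pos"]-w)@n)
E
```

```text
[[ -4.4 -26.3   8.1]
 [ -4.4 -33.9   8.1]
 [ -4.4  28.3   8.1]
 [ -4.4  36.9   8.1]
 [-29.8 -39.    8.2]
 [-29.8  41.1   8.2]]
[[ -1.4 -25.4   2.1]
 [ -1.4 -32.6   2.1]
 [ -1.4  27.3   2.1]
 [ -1.4  35.6   2.1]
 [-25.9 -37.6   2.2]
 [-25.9  39.6   2.2]]
[[ 16.8  14.6  38.1]
 [ 15.8  37.7  38.1]
 [-62.3  36.5  38.2]
 [-62.2  14.9  38.2]] [[-19.9 -30.3  21.1]
 [-19.9 -13.8  21.2]]
rel chest -22.386132891008668 25.585404466110138
rel chest -23.073080633605034 -26.28961941628379
```

The wrist crop shows the right finger in line with the plate and the left finger in line with the tab. The tips' exact fore-aft position is unclear. I'll back off 12 mm for clearance and find the plate by touch.

carry_out --targets '[{"dp":[6,0,0],"yaw":0},{"dp":[12,0,0],"yaw":0},{"dp":[12,0,10],"yaw":0},{"dp":[12,0,20],"yaw":0},{"dp":[12,0,26],"yaw":0},{"dp":[12,0,26],"yaw":0},{"dp":[12,0,26],"yaw":0},{"dp":[12,0,26],"yaw":0}]'

```text
clock: 3.45
eef_pos: [472.9, 245.4, 104.4]
tcp_rot: [3.141, 0.001, -2.915]
contact_force: [0.1, -0.8, 0.1]
opening: 0.529
grasp_force: 0.0
```

carry_out --targets '[{"dp":[0,0,1],"yaw":0},{"dp":[0,0,2],"yaw":0},{"dp":[0,0,3],"yaw":0},{"dp":[0,0,4],"yaw":0},{"dp":[0,0,4],"yaw":0},{"dp":[0,0,4],"yaw":0}]'

```text
clock: 4.2
eef_pos: [472.6, 245.2, 100.1]
tcp_rot: [3.142, -0.0, -2.915]
contact_force: [0.3, -0.8, 0.3]
opening: 0.532
grasp_force: 0.0
```

carry_out --targets '[{"dp":[0,0,1],"yaw":0},{"dp":[0,0,2],"yaw":0},{"dp":[0,0,3],"yaw":0},{"dp":[0,0,3],"yaw":0},{"dp":[0,0,3],"yaw":0}]'

```text
clock: 4.82
eef_pos: [472.7, 245.2, 97.1]
tcp_rot: [-3.142, -0.0, -2.915]
contact_force: [0.4, -0.8, -0.2]
opening: 0.531
grasp_force: 0.0
```

carry_out --targets '[{"dp":[0,0,1],"yaw":0},{"dp":[0,0,2],"yaw":0},{"dp":[0,0,3],"yaw":0},{"dp":[0,0,3],"yaw":0},{"dp":[0,0,3],"yaw":0}]'

```text
clock: 5.45
eef_pos: [472.6, 245.2, 94.1]
tcp_rot: [-3.142, -0.0, -2.915]
contact_force: [-0.3, -0.2, 0.5]
opening: 0.531
grasp_force: 0.0
```

carry_out --targets '[{"dp":[0,0,1],"yaw":0},{"dp":[0,0,2],"yaw":0},{"dp":[0,0,2],"yaw":0},{"dp":[0,0,2],"yaw":0}]'

```text
clock: 5.95
eef_pos: [472.7, 245.2, 92.1]
tcp_rot: [-3.142, 0.0, -2.915]
contact_force: [-0.8, -0.9, -0.1]
opening: 0.531
grasp_force: 0.0
```

```bash
python3 - <<'E'
from h import *
im=r.grab_frame("wrist")
a=im[150:400,190:460,::-1];cv2.imwrite("pics/w3.png",cv2.resize(a,None,fx=2.4,fy=2.4,interpolation=cv2.INTER_CUBIC))
E
```

```text
(no output)
```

View pics/w3.png

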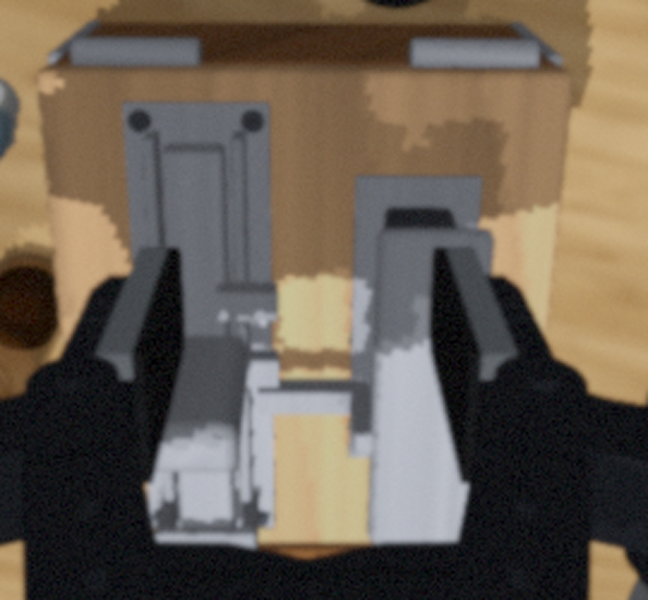

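The picture shows the right fingertip (437–475, 250) above the plate's rear part, with the plate's rear edge near row 232. I'll work out whether the plate is already depressed.

```bash
python3 - <<'E'
from h import *
s,R=state();print(s["eef_pos"],s["contact_force"],s["joint_efforts"].round(1))
px=np.array([[380,232],[490,232],[125,101],[270,101],[357,177],[480,177]])/2.4+[190,150]
e=np.array([np.cos(np.radians(13)),np.sin(np.radians(13)),0]);n=np.array([-e[1],e[0],0]);o=np.array([507,253.9,0])
for z in(93,84,62):
  P=ray("wrist",px,z)-o;print(z,np.c_[P@e-20,P@n+1].round(1).tolist())
for L in(-11,0,11):
  for z in (8,2,-10,-23):
    p=proj("wrist",[R@np.array([L,22.5,z])+s["eef_pos"]]);print(L,z,((p-[190,150])*2.4).round(0))
E
```

```text
[472.65890097 245.22197434  92.08278514] [-0.23274303 -0.28449032 -0.3248663 ] [  0.  -53.5 -26.3  -0.    0.   -0. ]
93 [[-59.5, 15.6], [-59.4, 37.8], [-87.0, -34.0], [-87.0, -6.2], [-71.3, 10.7], [-71.3, 35.0]]
84 [[-55.2, 16.4], [-55.1, 39.9], [-84.3, -36.0], [-84.3, -6.6], [-67.8, 11.3], [-67.7, 36.9]]
62 [[-44.9, 18.4], [-44.8, 45.0], [-77.8, -40.8], [-77.8, -7.6], [-59.1, 12.6], [-59.0, 41.7]]
-11 8 [[408. 278.]]
-11 2 [[411. 291.]]
-11 -10 [[418. 321.]]
-11 -23 [[427. 358.]]
0 8 [[410. 231.]]
0 2 [[413. 244.]]
0 -10 [[421. 271.]]
0 -23 [[430. 305.]]
11 8 [[412. 183.]]
11 2 [[415. 194.]]
11 -10 [[423. 219.]]
11 -23 [[433. 250.]]
```

The plate is still up. The tip's image fits tips about 23 mm behind the nominal TCP at this opening, so contact should come near TCP z of 70. I'll step forward 9 mm and descend.

carry_out --targets '[{"dp":[-5,0,0],"yaw":0},{"dp":[-9,0,0],"yaw":0},{"dp":[-9,0,3],"yaw":0},{"dp":[-9,0,6],"yaw":0},{"dp":[-9,0,9],"yaw":0},{"dp":[-9,0,9],"yaw":0},{"dp":[-9,0,9],"yaw":0}]'

```text
clock: 6.88
eef_pos: [481.4, 247.3, 83.1]
tcp_rot: [3.142, -0.0, -2.915]
contact_force: [-0.7, -0.6, 0.2]
opening: 0.528
grasp_force: 0.0
```

carry_out --targets '[{"dp":[0,0,2],"yaw":0},{"dp":[0,0,4],"yaw":0},{"dp":[0,0,6],"yaw":0},{"dp":[0,0,6],"yaw":0},{"dp":[0,0,6],"yaw":0}]'

```text
clock: 7.5
eef_pos: [481.5, 247.3, 77.1]
tcp_rot: [-3.142, 0.0, -2.915]
contact_force: [0.8, 0.5, 0.3]
opening: 0.534
grasp_force: 0.0
```

carry_out --targets '[{"dp":[0,0,2],"yaw":0},{"dp":[0,0,4],"yaw":0},{"dp":[0,0,4],"yaw":0},{"dp":[0,0,4],"yaw":0}]'

```text
clock: 8.0
eef_pos: [481.5, 247.3, 73.2]
tcp_rot: [3.142, 0.0, -2.915]
contact_force: [0.4, 0.6, 1.6]
opening: 0.524
grasp_force: 0.9
```

carry_out --targets '[{"dp":[0,0,1],"yaw":0},{"dp":[0,0,2],"yaw":0},{"dp":[0,0,3],"yaw":0},{"dp":[0,0,3],"yaw":0},{"dp":[0,0,3],"yaw":0}]'

```text
clock: 8.62
eef_pos: [481.5, 247.3, 70.2]
tcp_rot: [3.142, 0.0, -2.915]
contact_force: [0.4, -0.2, 4.1]
opening: 0.528
grasp_force: 1.6
```

carry_out --targets '[{"dp":[0,0,1],"yaw":0},{"dp":[0,0,2],"yaw":0},{"dp":[0,0,3],"yaw":0},{"dp":[0,0,3],"yaw":0},{"dp":[0,0,3],"yaw":0}]'

```text
clock: 9.25
eef_pos: [481.5, 247.3, 67.2]
tcp_rot: [3.142, 0.0, -2.915]
contact_force: [1.4, 0.5, 4.4]
opening: 0.527
grasp_force: 2.4
```

carry_out --targets '[{"dp":[0,0,1],"yaw":0},{"dp":[0,0,2],"yaw":0},{"dp":[0,0,2],"yaw":0},{"dp":[0,0,2],"yaw":0}]'

```text
clock: 9.75
eef_pos: [481.5, 247.3, 65.4]
tcp_rot: [3.141, 0.0, -2.915]
contact_force: [-0.4, -0.4, 7.9]
opening: 0.533
grasp_force: 4.2
```

carry_out --targets '[{"dp":[0,0,1],"yaw":0},{"dp":[0,0,1],"yaw":0},{"dp":[0,0,1],"yaw":0},{"dp":[0,0,1],"yaw":0}]'

```text
clock: 10.25
eef_pos: [481.6, 247.4, 65.1]
tcp_rot: [3.141, 0.0, -2.915]
contact_force: [-3.4, -1.5, 16.9]
opening: 0.532
grasp_force: 8.5
```

The plate is on its stop (force jumped to 17 N). I'll ease off 0.7 mm and slide forward to the tab.

carry_out --targets '[{"dp":[0,0,-0.7],"yaw":0},{"dp":[-2,0,-0.7],"yaw":0},{"dp":[-5,0,-0.7],"yaw":0},{"dp":[-8,0,-0.7],"yaw":0},{"dp":[-11,0,-0.7],"yaw":0},{"dp":[-14,0,-0.7],"yaw":0},{"dp":[-14,0,-0.7],"yaw":0},{"dp":[-14,0,-0.7],"yaw":0}]'

```text
clock: 11.25
eef_pos: [492.2, 249.6, 65.2]
tcp_rot: [-3.141, -0.006, -2.915]
contact_force: [-11.9, -2.6, 20.5]
opening: 0.53
grasp_force: 11.0
```

Held after about 2 mm of tab contact, probably friction from the hard press. I'll ease up 1 mm while staying well past the 5.5 mm depth.

carry_out --targets '[{"dp":[0,0,-0.5],"yaw":0},{"dp":[0,0,-1],"yaw":0},{"dp":[0,0,-1],"yaw":0},{"dp":[0,0,-1],"yaw":0}]'

```text
clock: 11.75
eef_pos: [492.3, 249.5, 65.4]
tcp_rot: [-3.141, -0.005, -2.915]
contact_force: [-8.7, -1.3, 12.4]
opening: 0.528
grasp_force: 6.3
```

carry_out --targets '[{"dp":[0,0,-0.5],"yaw":0},{"dp":[0,0,-0.8],"yaw":0},{"dp":[0,0,-0.8],"yaw":0},{"dp":[0,0,-0.8],"yaw":0}]'

```text
clock: 12.25
eef_pos: [492.5, 249.5, 65.7]
tcp_rot: [-3.141, -0.005, -2.915]
contact_force: [-7.0, -0.5, 4.8]
opening: 0.533
grasp_force: 3.7
```

```bash
python3 - <<'E'
from h import *
s,R=state();print(s["eef_pos"],s["contact_force"],s["wrist_torque"])
im=r.grab_frame("wrist")
a=im[150:400,190:460,::-1];cv2.imwrite("pics/w4.png",cv2.resize(a,None,fx=2.4,fy=2.4,interpolation=cv2.INTER_CUBIC))
E
```

```text
[492.45327436 249.5234938   65.7179776 ] [-7.0403875  -0.47098435  4.76915843] [0.09206871 1.02859446 0.10594078]
```

View pics/w4.png

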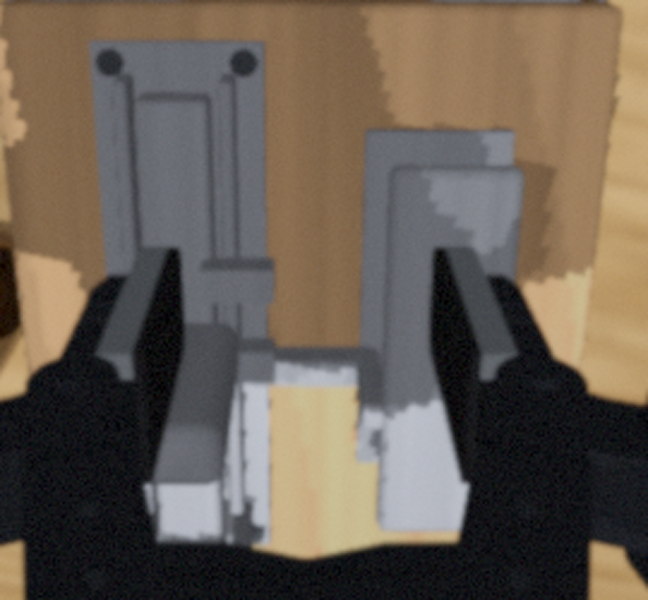

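```bash
python3 - <<'E'
from h import *
s,R=state();print(s["eef_pos"],s["contact_force"])
e=np.array([np.cos(np.radians(13)),np.sin(np.radians(13)),0]);n=np.array([-e[1],e[0],0]);o=np.array([507,253.9,0])
d=s["eef_pos"]-o;print("tcp chest",d@e-20,d@n+1)
px=np.array([[390,168],[523,170],[380,530],[368,131],[92,42],[264,42],[160,481]])/2.4+[190,150]
for z in(93,88,84,66,62,110):
  P=ray("wrist",px,z)-o;print(z,np.c_[P@e-20,P@n+1].round(1).tolist())
E
```

```text
[492.4596158  249.55097037  65.71586213] [-5.96575778 -0.62591884  5.18967938]
tcp chest -35.14603389916816 0.03331047571669554
93 [[-62.9, 14.2], [-62.5, 36.1], [11.4, 14.6], [-69.3, 10.5], [-84.0, -33.1], [-83.9, -6.0], [-0.1, -27.0]]
88 [[-61.0, 14.8], [-60.6, 37.5], [16.1, 15.1], [-67.6, 10.9], [-82.9, -34.3], [-82.8, -6.3], [4.1, -28.1]]
84 [[-59.5, 15.2], [-59.1, 38.5], [19.8, 15.5], [-66.3, 11.2], [-82.0, -35.4], [-82.0, -6.5], [7.5, -28.9]]
66 [[-52.7, 17.0], [-52.2, 43.4], [36.8, 17.4], [-60.4, 12.5], [-78.1, -40.0], [-78.0, -7.4], [22.9, -32.7]]
62 [[-51.2, 17.4], [-50.7, 44.4], [40.5, 17.8], [-59.1, 12.8], [-77.3, -41.0], [-77.2, -7.6], [26.3, -33.5]]
110 [[-69.3, 12.5], [-69.0, 31.6], [-4.6, 12.8], [-74.9, 9.3], [-87.7, -28.7], [-87.6, -5.2], [-14.6, -23.4]]
```

The plate measures about z=84, so it is fully down, and the tab is still near its start. The lag may be only friction and arm compliance, so I'll push on a little.

carry_out --targets '[{"dp":[-2,0,0],"yaw":0},{"dp":[-4,0,0],"yaw":0},{"dp":[-4,0,0],"yaw":0},{"dp":[-4,0,0],"yaw":0}]'

```text
clock: 12.8
eef_pos: [496.7, 250.5, 65.8]
tcp_rot: [-3.141, -0.005, -2.915]
contact_force: [-4.7, -0.7, 4.9]
opening: 0.532
grasp_force: 3.3
```

It moves freely now.

carry_out --targets '[{"dp":[-3,0,0.2],"yaw":0},{"dp":[-6,0,0.2],"yaw":0},{"dp":[-9,0,0.2],"yaw":0},{"dp":[-12,0,0.2],"yaw":0},{"dp":[-15,0,0.2],"yaw":0},{"dp":[-15,0,0.2],"yaw":0}]'

```text
clock: 13.55
eef_pos: [511.7, 253.8, 65.7]
tcp_rot: [-3.141, -0.004, -2.915]
contact_force: [-4.1, -0.9, 5.2]
opening: 0.532
grasp_force: 3.1
```

carry_out --targets '[{"dp":[-3,0,0],"yaw":0},{"dp":[-6,0,0],"yaw":0},{"dp":[-9,0,0],"yaw":0},{"dp":[-11,0,0],"yaw":0},{"dp":[-11,0,0],"yaw":0}]'

```text
clock: 14.18
eef_pos: [522.3, 256.2, 65.7]
tcp_rot: [-3.141, -0.004, -2.915]
contact_force: [-4.9, -1.6, 5.4]
opening: 0.531
grasp_force: 3.3
```

carry_out --targets '[{"dp":[-1.5,0,0],"yaw":0},{"dp":[-3,0,0],"yaw":0},{"dp":[-3,0,0],"yaw":0},{"dp":[-3,0,0],"yaw":0}]'

```text
clock: 14.68
eef_pos: [525.1, 256.9, 65.7]
tcp_rot: [-3.141, -0.004, -2.915]
contact_force: [-4.4, -1.5, 6.3]
opening: 0.529
grasp_force: 3.4
```

carry_out --targets '[{"dp":[-1,0,0],"yaw":0},{"dp":[-2,0,0],"yaw":0},{"dp":[-2,0,0],"yaw":0},{"dp":[-2,0,0],"yaw":0}]'

```text
clock: 15.18
eef_pos: [526.8, 257.3, 65.7]
tcp_rot: [-3.141, -0.005, -2.915]
contact_force: [-6.4, -2.2, 6.1]
opening: 0.53
grasp_force: 4.4
```

Force is beginning to rise; I'll continue to a definite stop.

carry_out --targets '[{"dp":[-1,0,0],"yaw":0},{"dp":[-2,0,0],"yaw":0},{"dp":[-2,0,0],"yaw":0},{"dp":[-2,0,0],"yaw":0}]'

```text
clock: 15.68
eef_pos: [526.7, 257.2, 65.6]
tcp_rot: [-3.14, -0.009, -2.916]
contact_force: [-12.8, -3.3, 13.3]
opening: 0.532
grasp_force: 7.8
```

carry_out --targets '[{"dp":[-1,0,0],"yaw":0},{"dp":[-2,0,0],"yaw":0},{"dp":[-2,0,0],"yaw":0},{"dp":[-2,0,0],"yaw":0}]'

```text
clock: 16.18
eef_pos: [526.7, 257.2, 65.6]
tcp_rot: [-3.14, -0.013, -2.916]
contact_force: [-20.9, -3.2, 20.7]
opening: 0.53
grasp_force: 11.7
```

The bolt is hard on its stop. I'll back off 8 mm with the catch still down, then lift straight up.

carry_out --targets '[{"dp":[2,0,0],"yaw":0},{"dp":[4,0,0],"yaw":0},{"dp":[6,0,0],"yaw":0},{"dp":[9,0,0],"yaw":0},{"dp":[9,0,0],"yaw":0},{"dp":[9,0,0],"yaw":0}]'

```text
clock: 16.92
eef_pos: [525.4, 257.4, 66.8]
tcp_rot: [3.141, 0.002, -2.915]
contact_force: [4.2, 0.2, 4.7]
opening: 0.529
grasp_force: 2.5
```

carry_out --targets '[{"dp":[9,0,-3],"yaw":0},{"dp":[9,0,-8],"yaw":0},{"dp":[9,0,-16],"yaw":0},{"dp":[9,0,-30],"yaw":0},{"dp":[9,0,-50],"yaw":0},{"dp":[20,0,-80],"yaw":0},{"dp":[35,0,-100],"yaw":0},{"dp":[40,0,-110],"yaw":0},{"dp":[40,0,-110],"yaw":0},{"dp":[40,0,-110],"yaw":0}]'

```text
clock: 18.18
eef_pos: [485.3, 248.1, 175.8]
tcp_rot: [-3.141, -0.001, -2.915]
contact_force: [0.6, 0.9, -0.5]
opening: 0.534
grasp_force: 0.0
```

```bash
python3 - <<'E'
from h import *
s,R=state();print(s["eef_pos"],s["contact_force"],s["clock"])
im=r.grab_frame("wrist")
a=im[100:330,210:430,::-1];cv2.imwrite("pics/w5.png",cv2.resize(a,None,fx=2.6,fy=2.6,interpolation=cv2.INTER_CUBIC))
E
```

```text
[485.3144512  248.08929639 175.78585258] [ 0.64991519  0.88235954 -0.47115058] 18.175
```

View pics/w5.png

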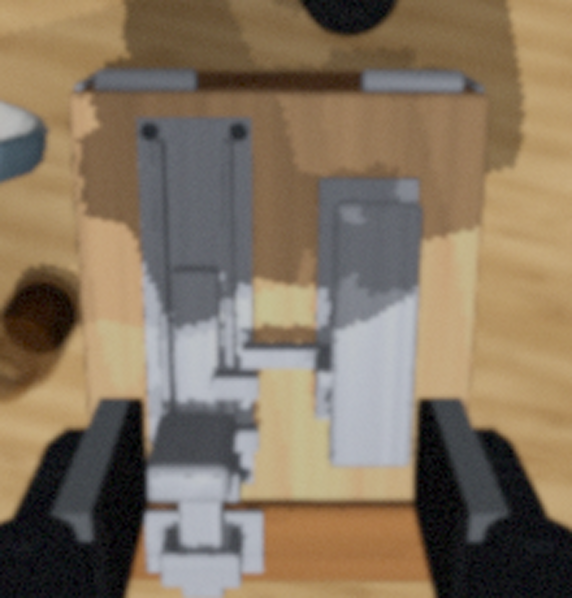

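The bolt's nose is through the keeper at (200,545), and the tab's top rear edge is at row 468. I'll check the bolt travel and the catch height numerically.

```bash
python3 - <<'E'
from h import *
e=np.array([np.cos(np.radians(13)),np.sin(np.radians(13)),0]);n=np.array([-e[1],e[0],0]);o=np.array([507,253.9,0])
f=lambda L:np.array(L)/2.6+[210,100]
P=ray("wrist",f([[150,467],[230,467],[190,501]]),110)-o;print("tab",np.c_[P@e-20,P@n+1].round(1).tolist())
for z in(93,84):
  P=ray("wrist",f([[338,202],[422,202],[332,466],[410,466]]),z)-o;print(z,np.c_[P@e-20,P@n+1].round(1).tolist())
E
```

```text
tab [[10.3, -35.0], [10.3, -13.1], [21.0, -24.4]]
93 [[-59.7, 16.1], [-59.7, 38.5], [19.9, 15.7], [19.9, 38.6]]
84 [[-57.5, 16.6], [-57.5, 39.9], [25.1, 16.3], [25.2, 40.0]]
```

The tab's rear face is at chest x of about 10, which is the full 36 mm of travel. The catch is back up at 93 mm, and the hand is clear.

```bash
python3 -c "
from rig import r
print(r.sign_off())"
```

```text
the job is handed in; nothing more can be done
None
```

The chest is bolted and the job handed in: the bolt was pushed to its stop with the catch held down, the catch then sprang back up behind it, and the hand is clear.

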